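# Put the micrometer away in its squeeze-latch case

## Task

Put the micrometer away: squeeze the two red side buttons of the case's latch together so that the lid springs open, lay the micrometer flat inside without dropping it so that nothing stands above the rim, then push the lid down until the latch clicks shut and holds it. Leave the other things on the bench where they are.

Things in the scene. Friction and masses are not known exactly. Their poses are not given: they have to be found in the camera images.
- case: black open-topped instrument case screwed to the bench, 115 mm (x) by 180 mm (y) outside, rim 42 mm above the bench; walls 5 mm (105 x 170 mm inside); padded floor 8 mm above the bench. Origin on the bench under its centre; x points from the latch side to the hinge side, z up
- case_floor (a point): centre of the case's padded floor, 8 mm above the bench
- latch (a point): point midway between the two red latch buttons, 25 mm above the bench, 20 mm in front of the case's front (-x) wall; same axes as the case. The buttons flank a grey housing on the middle of that wall: 36 mm (x) by 32 mm (y), 8 to 42 mm above the bench
- button_left_face (a point): centre of the outer (+y) face of the left red button, 29 mm from the latch point at rest. Each button is a plate 22 mm (x) by 26 mm (z), 5 mm thick, 12 to 38 mm above the bench, its edge 9 mm clear of the case's front wall: 58 mm over both faces at rest, 42 mm when both are fully in
- button_right_face (a point): centre of the outer (-y) face of the right red button, 29 mm from the latch point at rest
- button_left (a joint): how far the left button is pressed in: 0 at rest to 0.008 m fully in; spring of about 2.5 N at rest to 6 N fully in. Each button holds the lid by its own catch, freed at about 0.0045 m: the lid stays shut unless both are in together
- button_right (a joint): how far the right button is pressed in: 0 to 0.008 m, as the left
- lid (a joint): opening angle of the blue lid in rad: 0 to about 0.01 when latched (play), 1.9 (leaning back, past upright) fully open. Once freed, a weak spring (2 N at the front edge) lifts it by itself in about 2 s and holds it up. It latches by itself when pushed fully down, buttons untouched; the last 15 mm at the front edge take about 10 N
- lid_hinge (a point): middle of the lid's hinge line, 57.5 mm behind the case's centre and 42.5 mm above the bench; the hinge runs along the case's y
- lid_edge (a point): middle of the lid's front edge on its outer face. The lid is a plate 115 mm (from the hinge) by 180 mm, 11 mm thick, its outer face 53.5 mm above the bench when shut; a tongue 30 mm wide reaches 25 mm beyond this edge over the latch housing
- micrometer: outside micrometer with a green C-shaped frame, lying flat, 140 x 48 mm, 18 mm thick, 0.2 kg. Origin on its underside, under the middle of its bright sleeve (16 mm across, x = -16 to +14 mm, axis 9 mm up), a good place to grip, near the centre of mass; x runs along the sleeve towards the frame. Starts left or right of the case, any way round; may go in either way round
- micrometer_end (a point): ratchet end of the micrometer, at x = -68 mm on its axis, 9 mm above the underside; the thimble, 18 mm across, runs from x = -56 to -16 mm
- micrometer_bow (a point): middle of the back of the micrometer's C frame, at x = 43 mm, y = +38 mm. The frame reaches from x = 14 to 72 mm and bows out to the +y side: overall y = -10 to +38 mm
- offcut: a bystander: square steel tube offcut, 40 x 40 mm, 100 mm long along its x; origin under its centre
- offcut_small: a bystander: copper-coloured square tube offcut, 30 x 30 mm, 70 mm long along its x; origin under its centre
- wrench: a bystander: steel wrench lying flat, 190 mm long along its x, 8 mm high
- brush: a bystander: bench brush lying flat, 200 mm long along its x, 20 mm high
- rod: a bystander: steel setting rod with two black grips, 75 mm long along its x, 18 mm high
There are look-alikes about, which are no part of the job. What is shaped like the micrometer but orange or pink is not meant.

How it is judged:
On the way, in this order (a step that is already met when the one before it is completed fails the run):
1. both latch buttons are pressed in together (value of joint each of button_left, button_right above 0.0035 m).
2. the lid has sprung open, past 1.2 rad (value of joint lid above 1.2 rad), for 0.1 s.
3. the micrometer lies flat on the floor of the open case, wholly below the rim, released (value of joint lid above 0.9 rad and x of micrometer in the frame of case between -0.052 and 0.052 m and y of micrometer in the frame of case between -0.085 and 0.085 m and z of micrometer in the frame of case between 0.004 and 0.014 m and angle between micrometer's own z axis and vertical below 0.12 rad and linear speed of micrometer below 0.03 m/s and contact force between the fingers and micrometer below 0.05 N), for 0.2 s.
At the end, for the whole second after the job is handed in: The lid is shut and latched (under 0.03 rad, held by the latch with nobody touching it, both buttons back out to within 1.5 mm), with the micrometer at rest inside: its origin within the case's inner walls, its underside within 6 mm of the padded floor, tilted less than 0.12 rad (value of joint lid below 0.03 rad and velocity of joint lid below 0.05 rad/s and value of joint each of button_left, button_right below 0.0015 m and x of micrometer in the frame of case between -0.052 and 0.052 m and y of micrometer in the frame of case between -0.085 and 0.085 m and z of micrometer in the frame of case between 0.004 and 0.014 m and angle between micrometer's own z axis and vertical below 0.12 rad and linear speed of micrometer below 0.03 m/s).
It fails at once if the micrometer is dropped (falling freely faster than 0.8 m/s, about 33 mm of fall) (linear speed of micrometer above 0.8 m/s and contact force between the fingers and micrometer below 0.01 N).
It fails at once if a bystander is moved by more than 30 mm (distance of any of offcut, offcut_small, wrench, brush, rod from where it was at the start of the episode above 0.03 m).
It also fails if it takes over 61 s, if anything falls off the work surface, if the arm or the gripper's body presses on something with over 40 N, if the wrist force passes 120 N, or if a joint passes its speed limit or range.

## Robot

A 7-joint arm with a two-finger parallel gripper is mounted at the origin on the work surface. World frame = base frame: x ahead of the robot, y to its left, z up, the work surface at z = 0. Lengths are in m, angles in rad, forces in N, time in s.
With the tool pointing down it reaches from about 0.425 to 0.875 m from the base axis. Payload 4.7 kg.
Tool frame: the origin (TCP) lies at the centre of the arm's flange, where the gripper is bolted on; the fingertips stand 182 mm ahead of it and the grasp point (between the pads) lies ahead of it (ctrl.hold_point_z is the z of the grasp point in the tool frame, in m); z points along the fingers, y is the direction in which the jaws open and shut (so a half turn about z gives the same grasp; the last joint's range is limited). The gripper opens to 87 mm and grips with 3 to 60 N. Pads are 19 mm wide; open, the fingers measure 117 mm over their backs; the gripper's body (75 mm by 190 mm) begins 51 mm behind the grasp point.
Start: joints at [1.325, 0.321, -0.07, 1.45, 0.023, 1.371, -0.057], TCP at [0.167, -0.628, 0.405] pointing down, gripper open.
Joint ranges: [-2.86, 2.86], [-0.3, 2.09], [-1.38, 1.24], [0.06, 2.45], [-1.56, 4.7], [0.09, 2.05], [-2.69, 2.69]. Speed limits (rad/s): [2.57, 2.57, 3.14, 3.14, 3.14, 3.14, 3.14].

## Interface

Orientations are given as a rotation vector (axis times angle).
In Python, from bench import get_state, imaging, workorder, ctrl gives the robot as it stands.
- The arm moves only by the tool step_arm, never from a script. Its argument "increments" is a list of rows, each an object of numbers: "claw": the opening, from 0 (shut) to 1 (fully open); "tx", "ty", "tz": the shift along the tool's x, y, z in m; "spin": the turn about the tool's z in degrees. A call has 1 to 8 rows; each row is the pose to reach, as a shift and turn from the pose commanded when the call began, along the tool's axes at that moment; what a row does not reach only later rows make up. A row lasts 1/12 s, in which the tool goes at most 41.7 mm and 7.16 degrees, less where a joint would pass 70% of its speed; a pose out of reach is approached as far as the arm can. A call with a gripper value outside its range is refused whole. The fingers move at their own pace and stop on an object; "force" is the grip in N (left out, the last holds). Time passes only in rows, so rows that repeat a pose let the fingers close. It gives the time, the measured TCP pose, the force and the opening at its end, in the units of the state.
- get_state(): the state, without advancing time (a new reading comes with each control period).
- imaging.get_image(name): name is "scene" or "top" or "wrist"; returns the picture (480x640x3 uint8, blue, green, red); there is no depth.
- imaging.camera_params(name): a dict with "intrinsics" (3x3 intrinsics, pixels), "camera_from_world" (4x4, takes a point from world to camera coordinates). Camera axes: x right, y down, z forward; pixel columns grow to the right and rows downward; lengths in m; the calibration is good to about 2 mm. A picture is of the moment at which its call begins: read the wrist's pose just before it. camera_params takes no time and is no camera call; for the wrist camera it gives the pose at the moment of the call.
- workorder.close_job(): hands the job in, once; it reports no verdict.
The state is a dict: "time": time; "joint_positions": joint angles; "qd": joint speeds; "joint_torque": joint torques, N m; "position": TCP position; "tool_rot": TCP orientation; "ft_force": force on the tool from outside, world axes, zero at the start; "torque": the same for the moment, N m; "grip_width": opening from 0.0 (shut) to 1.0 (fully open).
Only numpy, scipy, OpenCV 4.12 (cv2) and the standard library are available. Lean on these libraries where they do the work, as an engineer would, in place of code of your own. Each camera call takes 0.05 s, during which the arm holds its last target. There are 200 camera calls.

## Working session

There is one attempt and no reset: what is moved stays moved. The work goes in short steps, Python scripts to look and compute and a tool call to move; the robot and the scene stay as the last step left them, time stands still between calls to the robot, and variables do not carry over. Pictures are saved under pics/ and viewed, on a budget of 10 in all, crops included, one or two more only if the job needs it, and the job is handed in when it is done.

Besides the shell and the picture viewer there is one more tool, called after "Call:" by a JSON object that holds its "name" and its "arguments". step_arm: Moves the arm, as the interface text tells. Its arguments: {"type":"object","properties":{"increments":{"type":"array"},"force":{"type":"number"}},"required":["increments"]}

```bash
ls; mkdir -p pics
python3 - <<'E'
from bench import get_state, imaging, workorder, ctrl
import cv2
print(get_state()); print(ctrl.hold_point_z)
for n in("top","scene"):
    cv2.imwrite(f"pics/{n}0.png",imaging.get_image(n))
    print(n,imaging.camera_params(n))
E
```

```text
pics
{'time': 0.0, 'joint_positions': array([ 1.32506334,  0.32181603, -0.0700609 ,  1.45167526,  0.02256141,
        1.37077132, -0.05692469]), 'qd': array([ 0.00141861, -0.00089695, -0.00022258, -0.0020265 , -0.00104009,
       -0.00016495, -0.00074977]), 'joint_torque': array([ 7.66321159e-05, -4.91289783e+01, -4.04128879e-01, -3.12522411e+01,
       -6.40806416e-02,  4.39082785e-02,  2.06692084e-04]), 'position': array([ 0.16690825, -0.6279953 ,  0.40366537]), 'tool_rot': array([-3.11327998e+00, -4.06718765e-01,  4.87163282e-04]), 'ft_force': array([-0.42767505,  0.61845586, -0.70839239]), 'torque': array([-0.02076652,  0.02285228, -0.04578367]), 'grip_width': 0.9972086593069242}
0.1635
top {'intrinsics': array([[617.15735151,   0.        , 326.88526256],
       [  0.        , 617.15735151, 236.43203073],
       [  0.        ,   0.        ,   1.        ]]), 'camera_from_world': array([[ 2.02804076e-03, -9.99961387e-01, -8.55047864e-03,
        -5.44307421e-02],
       [-9.93552145e-01, -1.04562608e-03, -1.13371260e-01,
         5.41711770e-01],
       [ 1.13357942e-01,  8.72526793e-03, -9.93515902e-01,
         1.53838803e+00],
       [ 0.00000000e+00,  0.00000000e+00,  0.00000000e+00,
         1.00000000e+00]])}
scene {'intrinsics': array([[437.57513697,   0.        , 310.74215799],
       [  0.        , 437.57513697, 234.40392032],
       [  0.        ,   0.        ,   1.        ]]), 'camera_from_world': array([[ 0.64949463,  0.76035317,  0.00444824, -0.30688424],
       [ 0.58797174, -0.49851961, -0.63699877, -0.31742515],
       [-0.4821265 ,  0.41634271, -0.77085199,  1.53029897],
       [ 0.        ,  0.        ,  0.        ,  1.        ]])}
```

View pics/top0.png

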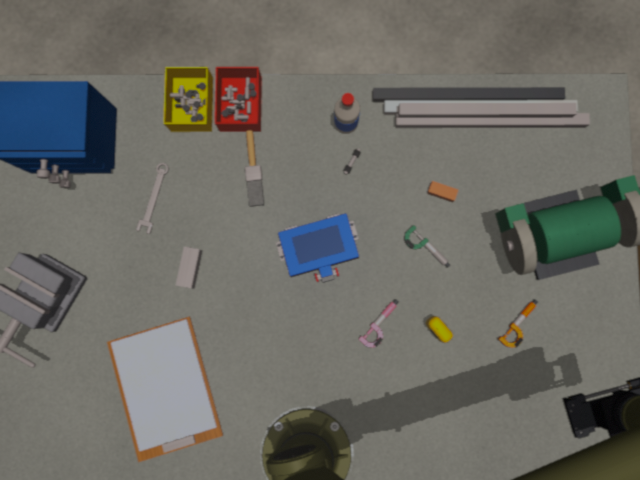

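View pics/scene0.png

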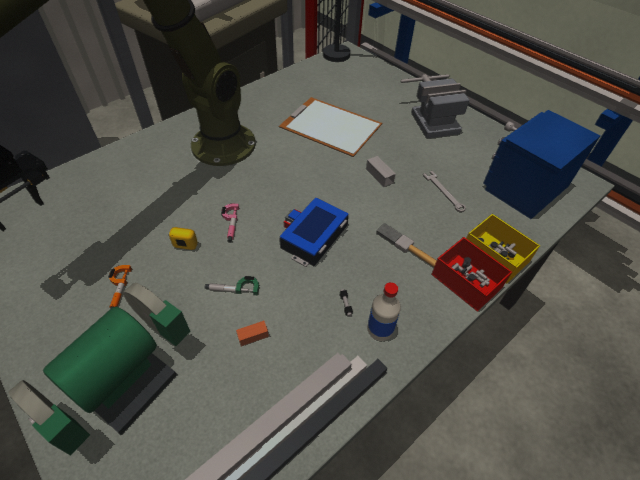

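The top view shows three C-shaped tools: green (427,247), pink (378,325) and orange (518,325). Green is the one meant. The case is at (318,245) with its latch at (327,272). I'll confirm this in an enlarged crop.

Run:
```python
import cv2
im=cv2.imread("pics/top0.png")[205:290,265:465]
cv2.imwrite("pics/crop1.png",cv2.resize(im,None,fx=4,fy=4,interpolation=cv2.INTER_CUBIC))
```

```text
(no output)
```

View pics/crop1.png

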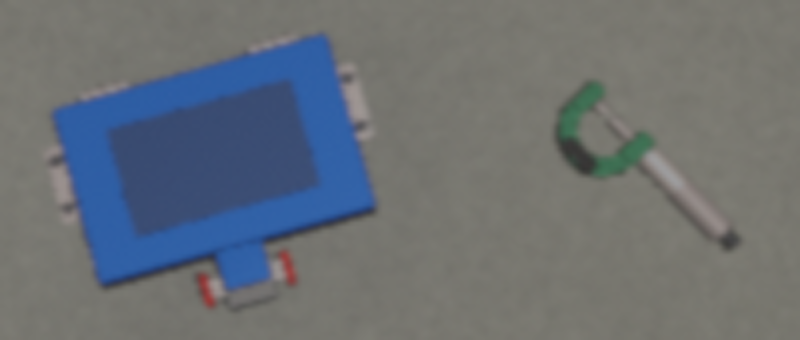

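The crop shows lid corners at (54,110), (325,36), (375,208) and (104,285), and red buttons at (208,289) and (288,268). The green micrometer has its ratchet end at (732,240), its sleeve at about (668,172) and its bow back at about (570,140).

```bash
cat > h.py <<'E'
import numpy as np
from bench import get_state, imaging, ctrl
from scipy.spatial.transform import Rotation as R
def ray(cam,uv,z,P=None):
    P=P or imaging.camera_params(cam);K=P["intrinsics"];T=P["camera_from_world"]
    d=T[:3,:3].T@np.linalg.solve(K,[*uv,1]);c=-T[:3,:3].T@T[:3,3]
    return c+d*(z-c[2])/d[2]
def delta(xy,z=None,ydir=None):
    """tool-frame shift to put the grasp point at xy (z grasp), spin deg to put tool y along ydir (mod 180)"""
    s=get_state();Rm=R.from_rotvec(s["tool_rot"]).as_matrix();g=s["position"]+Rm@[0,0,ctrl.hold_point_z]
    d=np.r_[xy,z if z is not None else g[2]]-g
    a=None
    if ydir is not None:
        v=Rm.T@np.r_[ydir,0];a=(np.degrees(np.arctan2(-v[0],v[1]))+90)%180-90
    print("grasp now",g.round(4),"tool shift",(Rm.T@d).round(4),"spin",a and round(a,2),"tilt",Rm[:,2].round(3),"q7",s["joint_positions"][6].round(3),"F",s["ft_force"].round(1),"t",s["time"],"w",s["grip_width"])
E
python3 - <<'E'
from h import *
f=lambda p,z:ray("top",((p[0]+.5)/4+264.5,(p[1]+.5)/4+204.5),z)
C=np.array([f(p,.0535) for p in[(54,110),(325,36),(375,208),(104,285)]])
print(C.round(4));print([np.linalg.norm(C[i]-C[i-1]).round(4) for i in range(4)])
x=(C[0]+C[1]-C[2]-C[3])[:2];x/=np.linalg.norm(x);y=np.array([-x[1],x[0]]);c=C.mean(0)[:2]
print("case",c,"yaw",np.degrees(np.arctan2(x[1],x[0])),"yaxis",y,"latch",c-x*.0775)
a,b=f((208,289),.038),f((288,268),.038);print("btn",a,b,(a+b)/2,np.linalg.norm(a-b))
e=f((732,240),.009);t=f((595,92),.009);s=f((668,172),.017);b=f((572,138),.009);
mx=(s-e)[:2];print("mic",e,s,t,b,"len es",np.linalg.norm(mx),"yaw",np.degrees(np.arctan2(mx[1],mx[0])))
delta((c-x*.0775),.03,y)
E
```

```text
[[ 0.5499  0.0685  0.0535]
 [ 0.597  -0.1014  0.0535]
 [ 0.4886 -0.1325  0.0535]
 [ 0.4403  0.0362  0.0535]]
[np.float64(0.1143), np.float64(0.1764), np.float64(0.1127), np.float64(0.1754)]
case [ 0.51894033 -0.03228015] yaw 16.201671272019045 yaxis [-0.27901912  0.96028555] latch [ 0.4445182  -0.05390414]
btn [ 0.43868078 -0.02809633  0.038     ] [ 0.45194452 -0.07832228  0.038     ] [ 0.44531265 -0.05320931  0.038     ] 0.05194779340861026
mic [ 0.47194611 -0.36263059  0.009     ] [ 0.51483788 -0.32119171  0.017     ] [ 0.56734764 -0.27638267  0.009     ] [ 0.53750059 -0.26119088  0.009     ] len es 0.05963962618811003 yaw 44.01298022200743
grasp now [ 0.1668 -0.6278  0.2403] tool shift [ 0.4158 -0.4829  0.2111] spin -1.31 tilt [-0.001  0.002 -1.   ] q7 -0.057 F [-0.1 -0.1  0.5] t 0.1 w 1.0011604516403472
```

Call:
{"name": "step_arm", "arguments": {"increments": [{"tx": 0.03,"ty": -0.025,"claw": 1},{"tx": 0.06,"ty": -0.05},{"tx": 0.09,"ty": -0.075},{"tx": 0.12,"ty": -0.1},{"tx": 0.15,"ty": -0.125},{"tx": 0.18,"ty": -0.15},{"tx": 0.21,"ty": -0.175},{"tx": 0.25,"ty": -0.2}]}}

```text
invalid input at $.increments[0]: expected keys claw, tx, ty, tz, spin
```

Call:
{"name": "step_arm", "arguments": {"increments": [{"tx": 0.018,"ty": -0.035,"spin": -1.3},{"tx": 0.036,"ty": -0.07,"spin": -1.3},{"tx": 0.055,"ty": -0.1,"spin": -1.3},{"tx": 0.075,"ty": -0.135,"spin": -1.3},{"tx": 0.095,"ty": -0.17,"spin": -1.3},{"tx": 0.115,"ty": -0.205,"spin": -1.3},{"tx": 0.135,"ty": -0.24,"spin": -1.3},{"tx": 0.155,"ty": -0.27,"spin": -1.3}]}}

```text
invalid input at $.increments[0]: expected keys claw, tx, ty, tz, spin
```

Run:
```python
from h import *
import cv2
delta((.4450,-.0535),.1,(-.279,.960))
p=imaging.camera_params("wrist");im=imaging.get_image("wrist");cv2.imwrite("pics/w1.png",im)
np.save("w1.npy",p,allow_pickle=True)
T=p["camera_from_world"];K=p["intrinsics"]
for q in[(.4450,-.0535,.038)]:
    v=K@(T[:3,:3]@q+T[:3,3]);print(v[:2]/v[2])
```

```text
grasp now [ 0.1668 -0.6278  0.2403] tool shift [ 0.4164 -0.4833  0.1411] spin -1.32 tilt [-0.001  0.002 -1.   ] q7 -0.057 F [-0.1 -0.1  0.5] t 0.1 w 1.0011604516403472
[-482.29734968 -472.4060918 ]
```

View pics/w1.png

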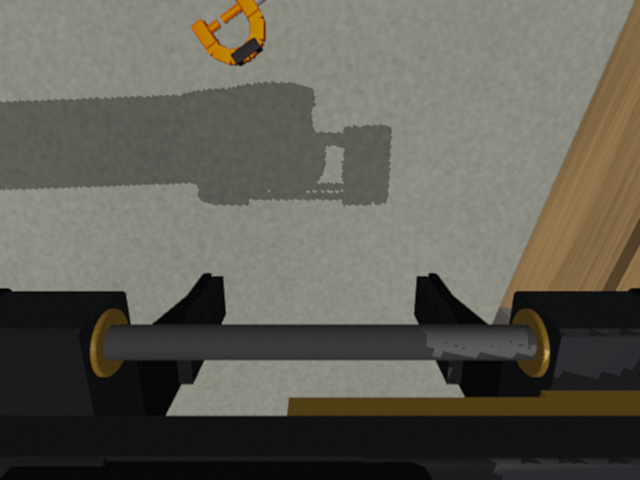

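Both moves were refused because every row needs all five keys. The view therefore still shows the start pose, with the orange look-alike at (230,35). Sending them again.

Call:
{"name": "step_arm", "arguments": {"increments": [{"claw": 1,"tx": 0.03,"ty": -0.025,"tz": 0,"spin": 0},{"claw": 1,"tx": 0.06,"ty": -0.05,"tz": 0,"spin": 0},{"claw": 1,"tx": 0.09,"ty": -0.075,"tz": 0,"spin": 0},{"claw": 1,"tx": 0.12,"ty": -0.1,"tz": 0,"spin": 0},{"claw": 1,"tx": 0.15,"ty": -0.125,"tz": 0,"spin": 0},{"claw": 1,"tx": 0.18,"ty": -0.15,"tz": 0,"spin": 0},{"claw": 1,"tx": 0.21,"ty": -0.175,"tz": 0,"spin": 0},{"claw": 1,"tx": 0.25,"ty": -0.2,"tz": 0,"spin": 0}]}}

```text
time: 0.82
position: [0.3533, -0.373, 0.4047]
tool_rot: [3.115, 0.405, -0.002]
ft_force: [-0.1, -0.1, 0.1]
grip_width: 0.999
```

Call:
{"name": "step_arm", "arguments": {"increments": [{"claw": 1,"tx": 0.018,"ty": -0.035,"tz": 0,"spin": -1.3},{"claw": 1,"tx": 0.036,"ty": -0.07,"tz": 0,"spin": -1.3},{"claw": 1,"tx": 0.055,"ty": -0.1,"tz": 0,"spin": -1.3},{"claw": 1,"tx": 0.075,"ty": -0.135,"tz": 0,"spin": -1.3},{"claw": 1,"tx": 0.095,"ty": -0.17,"tz": 0,"spin": -1.3},{"claw": 1,"tx": 0.115,"ty": -0.205,"tz": 0,"spin": -1.3},{"claw": 1,"tx": 0.135,"ty": -0.24,"tz": 0,"spin": -1.3},{"claw": 1,"tx": 0.155,"ty": -0.27,"tz": 0,"spin": -1.3}]}}

```text
time: 1.48
position: [0.4337, -0.0711, 0.4048]
tool_rot: [3.109, 0.444, -0.0]
ft_force: [0.3, -1.0, 0.1]
grip_width: 0.998
```

Run:
```python
from h import *
import cv2
delta((.4450,-.0535),.1,(-.279,.960))
p=imaging.camera_params("wrist");im=imaging.get_image("wrist");cv2.imwrite("pics/w2.png",im)
np.save("w2.npy",p,allow_pickle=True)
T=p["camera_from_world"];K=p["intrinsics"]
for q in[(.4450,-.0535,.038),(.445-.029*.279,-.0535+.029*.96,.025),(.445+.029*.279,-.0535-.029*.96,.025)]:
    v=K@(T[:3,:3]@q+T[:3,3]);print(v[:2]/v[2])
```

```text
grasp now [ 0.4336 -0.0712  0.2413] tool shift [ 0.0159 -0.0139  0.1412] spin 0.04 tilt [-0.    -0.001 -1.   ] q7 -1.102 F [ 0.3 -1.   0.1] t 1.4833 w 0.9977113141960054
[304.47353287 187.57292064]
[273.78306476 185.02340081]
[336.15085321 185.11107339]
```

View pics/w2.png

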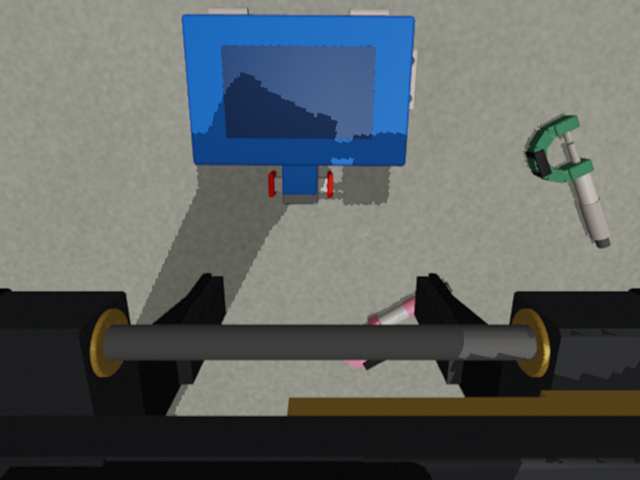

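The wrist view shows red buttons centred at (271,184) and (330,184), and lid corners at (183,16), (414,16), (407,163) and (194,164). The green micrometer has its ratchet end at (603,244), its sleeve at about (583,190) and its bow back at (540,163).

Run:
```python
from h import *
P=np.load("w2.npy",allow_pickle=True).item()
f=lambda u,z:ray(0,u,z,P)
C=np.array([f(p,.0535) for p in[(183,16),(414,16),(407,163),(194,164)]])
print([np.linalg.norm(C[i]-C[i-1]).round(4) for i in range(4)])
x=(C[0]+C[1]-C[2]-C[3])[:2];x/=np.linalg.norm(x);c=C.mean(0)[:2]
print("case",c,"yaw",np.degrees(np.arctan2(x[1],x[0])),"latch",c-x*.0775)
a,b=f((271.5,184),.03),f((330.5,184),.03);print("btn",a,b,(a+b)/2)
e=f((603,244),.009);s=f((583,190),.013);mx=(s-e)[:2];print("mic",e,s,f((540,163),.009),f((568,122),.009),np.linalg.norm(mx),np.degrees(np.arctan2(mx[1],mx[0])))
```

```text
[np.float64(0.1117), np.float64(0.1757), np.float64(0.1109), np.float64(0.1795)]
case [ 0.52006046 -0.02894283] yaw 16.264906579893154 latch [ 0.44566224 -0.05064893]
btn [ 0.43823901 -0.02373499  0.03      ] [ 0.4533957  -0.07561186  0.03      ] [ 0.44581736 -0.04967342  0.03      ]
mic [ 0.46897895 -0.36089983  0.009     ] [ 0.51350922 -0.31256946  0.013     ] [ 0.52566787 -0.26370469  0.009     ] [ 0.56748575 -0.27219267  0.009     ] 0.06571734417740442 47.3433915961169
```

Call:
{"name": "step_arm", "arguments": {"increments": [{"claw": 1,"tx": 0.008,"ty": -0.008,"tz": 0.03,"spin": 0},{"claw": 1,"tx": 0.0155,"ty": -0.016,"tz": 0.06,"spin": 0},{"claw": 1,"tx": 0.0155,"ty": -0.016,"tz": 0.095,"spin": 0},{"claw": 1,"tx": 0.0155,"ty": -0.016,"tz": 0.13,"spin": 0},{"claw": 1,"tx": 0.0155,"ty": -0.016,"tz": 0.16,"spin": 0},{"claw": 1,"tx": 0.0155,"ty": -0.016,"tz": 0.185,"spin": 0},{"claw": 1,"tx": 0.0155,"ty": -0.016,"tz": 0.203,"spin": 0},{"claw": 1,"tx": 0.0155,"ty": -0.016,"tz": 0.21,"spin": 0}]}}

```text
time: 2.2
position: [0.4427, -0.0543, 0.1919]
tool_rot: [-3.108, -0.442, 0.007]
ft_force: [0.0, -0.3, 0.0]
grip_width: 1.002
```

Call:
{"name": "step_arm", "arguments": {"increments": [{"claw": 0.75,"tx": 0,"ty": 0,"tz": 0,"spin": 0},{"claw": 0.65,"tx": 0,"ty": 0,"tz": 0,"spin": 0},{"claw": 0.6,"tx": 0,"ty": 0,"tz": 0,"spin": 0},{"claw": 0.5,"tx": 0,"ty": 0,"tz": 0,"spin": 0},{"claw": 0.4,"tx": 0,"ty": 0,"tz": 0,"spin": 0},{"claw": 0.4,"tx": 0,"ty": 0,"tz": 0,"spin": 0},{"claw": 0.4,"tx": 0,"ty": 0,"tz": 0,"spin": 0},{"claw": 0.4,"tx": 0,"ty": 0,"tz": 0,"spin": 0}], "force": 15}}

```text
time: 2.87
position: [0.4443, -0.0513, 0.1953]
tool_rot: [-3.105, -0.442, 0.001]
ft_force: [-5.7, 17.5, 12.3]
grip_width: 0.483
```

Run:
```python
from h import *
delta((.4440,-.0515),.031,(-.279,.960))
```

```text
grasp now [ 0.4441 -0.0505  0.0318] tool shift [-0.0004  0.0009  0.0008] spin 0.0 tilt [-0.001  0.005 -1.   ] q7 -1.34 F [-5.7 17.5 12.3] t 2.8667 w 0.4826906666512695
```

Opening is 0.483, about 42 mm, so both buttons are fully in. Now open and rise ahead of the lid.

Call:
{"name": "step_arm", "arguments": {"increments": [{"claw": 0.6,"tx": 0,"ty": 0,"tz": -0.012,"spin": 0},{"claw": 0.9,"tx": 0,"ty": 0,"tz": -0.025,"spin": 0},{"claw": 1,"tx": 0,"ty": 0,"tz": -0.045,"spin": 0},{"claw": 1,"tx": 0,"ty": 0,"tz": -0.08,"spin": 0},{"claw": 1,"tx": 0,"ty": 0,"tz": -0.12,"spin": 0},{"claw": 1,"tx": 0,"ty": 0,"tz": -0.16,"spin": 0},{"claw": 1,"tx": 0,"ty": 0.02,"tz": -0.19,"spin": 0},{"claw": 1,"tx": 0,"ty": 0.05,"tz": -0.2,"spin": 0}]}}

```text
time: 3.53
position: [0.4594, -0.1007, 0.4006]
tool_rot: [3.103, 0.448, 0.011]
ft_force: [1.9, -0.6, -0.3]
grip_width: 0.968
```

Run:
```python
from h import *
yaw=np.radians(46.5);x=np.array([np.cos(yaw),np.sin(yaw)])
delta((.5140,-.3165)-x*0.06,None,(-x[1],x[0]))
delta((.5140,-.3165),.0,(-x[1],x[0]))
```

```text
grasp now [ 0.4607 -0.1016  0.2371] tool shift [-0.0617  0.2513  0.0015] spin -30.05 tilt [ 0.008 -0.006 -1.   ] q7 -1.092 F [ 1.9 -0.6 -0.3] t 3.5333 w 0.9682387225425165
grasp now [ 0.4607 -0.1016  0.2371] tool shift [-0.0112  0.2194  0.2388] spin -30.05 tilt [ 0.008 -0.006 -1.   ] q7 -1.092 F [ 1.9 -0.6 -0.3] t 3.5333 w 0.9682387225425165
```

Call:
{"name": "step_arm", "arguments": {"increments": [{"claw": 1,"tx": 0,"ty": 0.03,"tz": 0,"spin": -5},{"claw": 1,"tx": 0,"ty": 0.06,"tz": 0,"spin": -10},{"claw": 1,"tx": 0,"ty": 0.09,"tz": 0,"spin": -15},{"claw": 1,"tx": -0.005,"ty": 0.125,"tz": 0,"spin": -20},{"claw": 1,"tx": -0.01,"ty": 0.16,"tz": 0,"spin": -25},{"claw": 1,"tx": -0.011,"ty": 0.19,"tz": 0.01,"spin": -30},{"claw": 1,"tx": -0.011,"ty": 0.219,"tz": 0.02,"spin": -30},{"claw": 1,"tx": -0.011,"ty": 0.219,"tz": 0.03,"spin": -30}]}}

```text
time: 4.2
position: [0.5074, -0.3233, 0.3634]
tool_rot: [2.892, 1.219, -0.003]
ft_force: [-1.2, -1.0, -0.8]
grip_width: 0.998
```

Call:
{"name": "step_arm", "arguments": {"increments": [{"claw": 1,"tx": 0,"ty": 0,"tz": 0.02,"spin": 0},{"claw": 1,"tx": 0,"ty": 0,"tz": 0.03,"spin": 0},{"claw": 1,"tx": 0,"ty": 0,"tz": 0.03,"spin": 0}]}}

```text
time: 4.45
position: [0.5075, -0.3153, 0.3317]
tool_rot: [-2.886, -1.231, 0.005]
ft_force: [-1.2, 0.5, -0.0]
grip_width: 1.005
```

Run:
```python
from h import *
import cv2
yaw=np.radians(46.5);x=np.array([np.cos(yaw),np.sin(yaw)])
delta((.5140,-.3165),.012,(-x[1],x[0]))
p=imaging.camera_params("wrist");im=imaging.get_image("wrist")
np.save("w3.npy",p,allow_pickle=True)
t=imaging.get_image("top")[180:300,230:400]
t=cv2.resize(t,None,fx=2,fy=2,interpolation=cv2.INTER_CUBIC)
o=np.zeros((560,640,3),np.uint8);o[:320]=im[:320];o[320:560,:340]=t
cv2.imwrite("pics/w3.png",o)
```

```text
grasp now [ 0.5067 -0.3149  0.1682] tool shift [0.0042 0.0072 0.1562] spin -0.31 tilt [-0.005  0.002 -1.   ] q7 -0.366 F [-1.2  0.5 -0. ] t 4.45 w 1.004892910722604
```

View pics/w3.png

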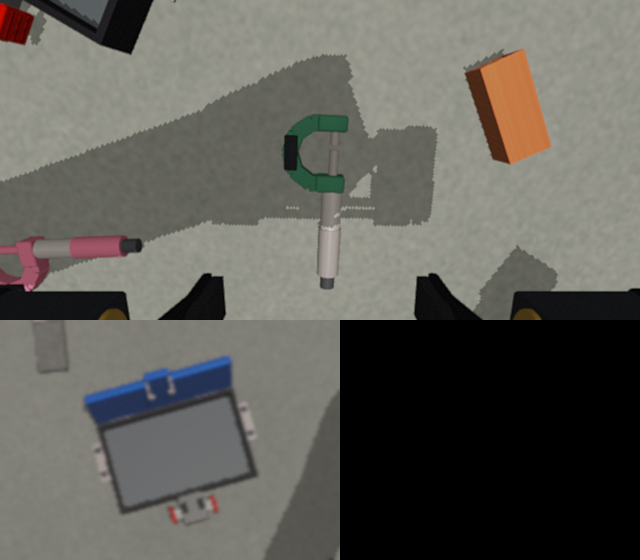

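The lid stands open. The green micrometer has its ratchet end at (327,288), its sleeve from (332,192) to (330,227) and its frame top at (334,116).

Run:
```python
from h import *
P=np.load("w3.npy",allow_pickle=True).item()
f=lambda u,z:ray(0,u,z,P)
e=f((327,288),.009);a=f((332,192),.012);b=f((330,227),.012);t=f((334,116),.009)
v=(t-e)[:2];L=np.linalg.norm(v);v/=L
s=(a+b)[:2]/2
print(e,a,b,t,"L",L,"ab",np.linalg.norm(a-b),"yaw",np.degrees(np.arctan2(v[1],v[0])),"s",s, "e+68",e[:2]+v*.068)
o=(s+e[:2]+v*.068)/2
delta(o,.011,(-v[1],v[0]))
```

```text
[ 0.46738667 -0.36313917  0.009     ] [ 0.52726253 -0.30550465  0.012     ] [ 0.50668244 -0.32506623  0.012     ] [ 0.56723632 -0.26526296  0.009     ] L 0.13982025997563943 ab 0.02839358952695628 yaw 44.42816717089587 s [ 0.51697248 -0.31528544] e+68 [ 0.51594742 -0.31553818]
grasp now [ 0.5085 -0.3153  0.1713] tool shift [0.0056 0.0058 0.1603] spin 1.79 tilt [-0.001 -0.    -1.   ] q7 -0.365 F [1.  0.2 0.3] t 4.55 w 0.9992368250656178
```

The length checks at 139.8 mm (140 given) and the sleeve at 28 mm (30 given).

With the lid leaning back, the wide gripper body only clears it if the sleeve sits on the latch side with the bow towards the hinge. Joint 7 would run out of range for that from a direct grasp. I'll grip, turn the micrometer 50° on the spot, set it down and regrip it half a turn round.

Call:
{"name": "step_arm", "arguments": {"increments": [{"claw": 1,"tx": 0.003,"ty": 0.003,"tz": 0.03,"spin": 1.8},{"claw": 1,"tx": 0.0056,"ty": 0.0058,"tz": 0.065,"spin": 1.8},{"claw": 0.8,"tx": 0.0056,"ty": 0.0058,"tz": 0.095,"spin": 1.8},{"claw": 0.6,"tx": 0.0056,"ty": 0.0058,"tz": 0.12,"spin": 1.8},{"claw": 0.6,"tx": 0.0056,"ty": 0.0058,"tz": 0.138,"spin": 1.8},{"claw": 0.6,"tx": 0.0056,"ty": 0.0058,"tz": 0.148,"spin": 1.8},{"claw": 0.6,"tx": 0.0056,"ty": 0.0058,"tz": 0.15,"spin": 1.8},{"claw": 0.5,"tx": 0.0056,"ty": 0.0058,"tz": 0.15,"spin": 1.8}]}}

```text
time: 5.22
position: [0.5172, -0.3157, 0.1856]
tool_rot: [2.908, 1.187, 0.001]
ft_force: [-0.0, -0.0, 0.9]
grip_width: 0.633
```

Call:
{"name": "step_arm", "arguments": {"increments": [{"claw": 0.35,"tx": 0,"ty": 0,"tz": 0,"spin": 0},{"claw": 0.2,"tx": 0,"ty": 0,"tz": 0,"spin": 0},{"claw": 0.1,"tx": 0,"ty": 0,"tz": 0,"spin": 0},{"claw": 0.1,"tx": 0,"ty": 0,"tz": 0,"spin": 0},{"claw": 0.1,"tx": 0,"ty": 0,"tz": 0,"spin": 0},{"claw": 0.1,"tx": 0,"ty": 0,"tz": 0,"spin": 0}], "force": 25}}

```text
time: 5.72
position: [0.5168, -0.3158, 0.1851]
tool_rot: [2.908, 1.186, 0.0]
ft_force: [0.3, -0.2, 1.9]
grip_width: 0.173
```

Run:
```python
from h import *
delta((.5165,-.3154),.021)
```

```text
grasp now [ 0.5169 -0.3158  0.0216] tool shift [ 0.     -0.0006  0.0006] spin None tilt [ 0. -0. -1.] q7 -0.473 F [ 0.3 -0.2  1.9] t 5.7167 w 0.17271324781141126
```

Gripped: 15 mm opening against the 16 mm sleeve. Lift a little, turn, and set down.

Call:
{"name": "step_arm", "arguments": {"increments": [{"claw": 0.1,"tx": 0,"ty": 0,"tz": -0.006,"spin": 0},{"claw": 0.1,"tx": 0,"ty": 0,"tz": -0.01,"spin": 6},{"claw": 0.1,"tx": 0,"ty": 0,"tz": -0.01,"spin": 13},{"claw": 0.1,"tx": 0,"ty": 0,"tz": -0.01,"spin": 20},{"claw": 0.1,"tx": 0,"ty": 0,"tz": -0.01,"spin": 27},{"claw": 0.1,"tx": 0,"ty": 0,"tz": -0.01,"spin": 34},{"claw": 0.1,"tx": 0,"ty": 0,"tz": -0.01,"spin": 41},{"claw": 0.1,"tx": 0,"ty": 0,"tz": -0.01,"spin": 47}]}}

```text
time: 6.38
position: [0.5165, -0.3154, 0.1946]
tool_rot: [-3.14, 0.081, 0.001]
ft_force: [-0.4, -0.4, -3.1]
grip_width: 0.181
```

Call:
{"name": "step_arm", "arguments": {"increments": [{"claw": 0.1,"tx": 0,"ty": 0,"tz": 0,"spin": 3},{"claw": 0.1,"tx": 0,"ty": 0,"tz": 0.004,"spin": 3},{"claw": 0.1,"tx": 0,"ty": 0,"tz": 0.008,"spin": 3},{"claw": 0.1,"tx": 0,"ty": 0,"tz": 0.01,"spin": 3},{"claw": 0.1,"tx": 0,"ty": 0,"tz": 0.01,"spin": 3},{"claw": 0.3,"tx": 0,"ty": 0,"tz": 0.01,"spin": 3},{"claw": 0.5,"tx": 0,"ty": 0,"tz": 0.01,"spin": 3},{"claw": 0.6,"tx": 0,"ty": 0,"tz": 0.01,"spin": 3}]}}

```text
time: 7.05
position: [0.5169, -0.3158, 0.1847]
tool_rot: [3.138, -0.153, 0.001]
ft_force: [-0.5, 1.0, -0.5]
grip_width: 0.322
```

Call:
{"name": "step_arm", "arguments": {"increments": [{"claw": 0.6,"tx": 0,"ty": 0,"tz": -0.015,"spin": 0},{"claw": 0.6,"tx": 0,"ty": 0,"tz": -0.04,"spin": -6},{"claw": 0.6,"tx": 0,"ty": 0,"tz": -0.06,"spin": -13},{"claw": 0.6,"tx": 0,"ty": 0,"tz": -0.06,"spin": -20},{"claw": 0.6,"tx": 0,"ty": 0,"tz": -0.06,"spin": -27},{"claw": 0.6,"tx": 0,"ty": 0,"tz": -0.06,"spin": -34},{"claw": 0.6,"tx": 0,"ty": 0,"tz": -0.06,"spin": -41},{"claw": 0.6,"tx": 0,"ty": 0,"tz": -0.06,"spin": -48}]}}

```text
time: 7.72
position: [0.5168, -0.3158, 0.2447]
tool_rot: [2.925, 1.145, 0.0]
ft_force: [0.4, -0.6, -0.4]
grip_width: 0.599
```

Call:
{"name": "step_arm", "arguments": {"increments": [{"claw": 0.6,"tx": 0,"ty": 0,"tz": 0,"spin": -7},{"claw": 0.6,"tx": 0,"ty": 0,"tz": 0,"spin": -14},{"claw": 0.6,"tx": 0,"ty": 0,"tz": 0,"spin": -21},{"claw": 0.6,"tx": 0,"ty": 0,"tz": 0,"spin": -28},{"claw": 0.6,"tx": 0,"ty": 0,"tz": 0,"spin": -35},{"claw": 0.6,"tx": 0,"ty": 0,"tz": 0,"spin": -42},{"claw": 0.6,"tx": 0,"ty": 0,"tz": 0,"spin": -49},{"claw": 0.6,"tx": 0,"ty": 0,"tz": 0,"spin": -56}]}}

```text
time: 8.38
position: [0.5168, -0.3158, 0.2447]
tool_rot: [2.045, 2.384, 0.0]
ft_force: [0.9, 0.5, -0.8]
grip_width: 0.602
```

Call:
{"name": "step_arm", "arguments": {"increments": [{"claw": 0.6,"tx": 0,"ty": 0,"tz": 0,"spin": -7},{"claw": 0.6,"tx": 0,"ty": 0,"tz": 0,"spin": -14},{"claw": 0.6,"tx": 0,"ty": 0,"tz": 0,"spin": -21},{"claw": 0.6,"tx": 0,"ty": 0,"tz": 0,"spin": -28},{"claw": 0.6,"tx": 0,"ty": 0,"tz": 0,"spin": -35},{"claw": 0.6,"tx": 0,"ty": 0,"tz": 0,"spin": -42},{"claw": 0.6,"tx": 0,"ty": 0,"tz": 0,"spin": -49},{"claw": 0.6,"tx": 0,"ty": 0,"tz": 0,"spin": -56}]}}

```text
time: 9.05
position: [0.5168, -0.3159, 0.2447]
tool_rot: [0.687, 3.065, -0.0]
ft_force: [-0.0, 0.4, 0.5]
grip_width: 0.604
```

Call:
{"name": "step_arm", "arguments": {"increments": [{"claw": 0.6,"tx": 0,"ty": 0,"tz": 0,"spin": -7},{"claw": 0.6,"tx": 0,"ty": 0,"tz": 0,"spin": -14},{"claw": 0.6,"tx": 0,"ty": 0,"tz": 0,"spin": -20},{"claw": 0.6,"tx": 0,"ty": 0,"tz": 0,"spin": -20}]}}

```text
time: 9.38
position: [0.5167, -0.316, 0.2445]
tool_rot: [0.15, 3.138, 0.001]
ft_force: [-0.8, 0.3, -0.5]
grip_width: 0.601
```

Run:
```python
from h import *
import cv2
yaw=np.radians(-5.6)
delta((.5169,-.3158),.021,(-np.sin(yaw),np.cos(yaw)))
p=imaging.camera_params("wrist");im=imaging.get_image("wrist")
np.save("w4.npy",p,allow_pickle=True);cv2.imwrite("pics/w4.png",im)
```

```text
grasp now [ 0.5167 -0.3159  0.081 ] tool shift [-0.0001  0.0001  0.06  ] spin 0.12 tilt [ 0.  0. -1.] q7 1.674 F [-0.8  0.3 -0.5] t 9.3833 w 0.6010605343547106
```

View pics/w4.png

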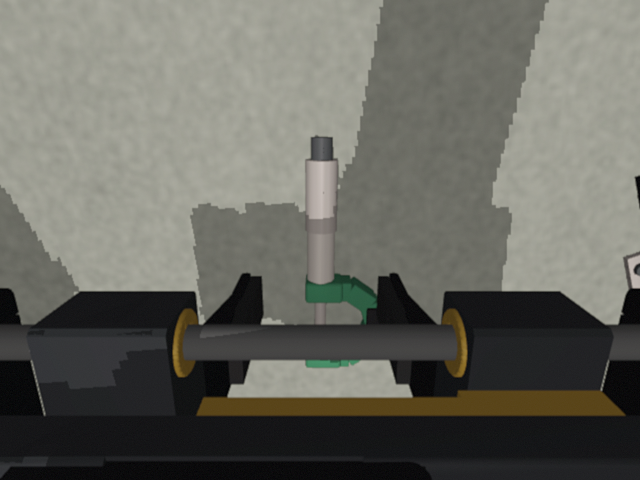

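The half-turned tool is centred on the micrometer: ratchet end (321,140), sleeve about (320,250), bow to the right. Regrip and lift.

Call:
{"name": "step_arm", "arguments": {"increments": [{"claw": 0.6,"tx": 0,"ty": 0,"tz": 0.02,"spin": 0},{"claw": 0.6,"tx": 0,"ty": 0,"tz": 0.045,"spin": 0},{"claw": 0.6,"tx": 0,"ty": 0,"tz": 0.058,"spin": 0},{"claw": 0.4,"tx": 0,"ty": 0,"tz": 0.059,"spin": 0},{"claw": 0.2,"tx": 0,"ty": 0,"tz": 0.059,"spin": 0},{"claw": 0.1,"tx": 0,"ty": 0,"tz": 0.059,"spin": 0},{"claw": 0.1,"tx": 0,"ty": 0,"tz": 0.059,"spin": 0},{"claw": 0.1,"tx": 0,"ty": 0,"tz": 0.059,"spin": 0}], "force": 25}}

```text
time: 10.1
position: [0.5171, -0.3158, 0.1867]
tool_rot: [0.154, 3.137, -0.002]
ft_force: [-0.2, -0.5, -0.1]
grip_width: 0.309
```

Call:
{"name": "step_arm", "arguments": {"increments": [{"claw": 0.1,"tx": 0,"ty": 0,"tz": 0,"spin": 0},{"claw": 0.1,"tx": 0,"ty": 0,"tz": -0.015,"spin": 0},{"claw": 0.1,"tx": 0,"ty": 0,"tz": -0.04,"spin": 0},{"claw": 0.1,"tx": 0,"ty": 0,"tz": -0.07,"spin": 6},{"claw": 0.1,"tx": 0,"ty": 0,"tz": -0.1,"spin": 12},{"claw": 0.1,"tx": 0,"ty": 0,"tz": -0.13,"spin": 18},{"claw": 0.1,"tx": 0,"ty": 0,"tz": -0.15,"spin": 24},{"claw": 0.1,"tx": 0,"ty": 0,"tz": -0.15,"spin": 30}]}}

```text
time: 10.77
position: [0.5185, -0.3155, 0.3427]
tool_rot: [0.965, 2.98, -0.005]
ft_force: [0.6, -0.6, -0.5]
grip_width: 0.097
```

Run:
```python
from h import *
import cv2
c=np.array([.520,-.030]);a=np.radians(16.2);x=np.array([np.cos(a),np.sin(a)]);y=np.array([-x[1],x[0]])
delta(c-.025*x,.030,x)
p=imaging.camera_params("top");im=imaging.get_image("top")
cv2.imwrite("pics/t2.png",cv2.resize(im[175:295,235:435],None,fx=4,fy=4,interpolation=cv2.INTER_CUBIC))
def proj(q):
    v=p["intrinsics"]@(p["camera_from_world"]@np.r_[q,1])[:3];v=v[:2]/v[2];return ((v-[235,175]+.5)*4-.5).round(1)
for n,sx,sy in(("bl",1,1),("br",1,-1),("fr",-1,-1),("fl",-1,1)):
    print(n,"inner",proj(np.r_[c+sx*.0525*x+sy*.085*y,.042]))
```

```text
grasp now [ 0.5198 -0.3164  0.1792] tool shift [0.1845 0.2124 0.1474] spin 37.92 tilt [ 0.008 -0.006 -1.   ] q7 1.239 F [ 0.6 -0.6 -0.5] t 10.7667 w 0.09670618886938862
bl inner [179.1 237.3]
br inner [437.6 163.1]
fr inner [484.4 322. ]
fl inner [224.1 397. ]
```

View pics/t2.png

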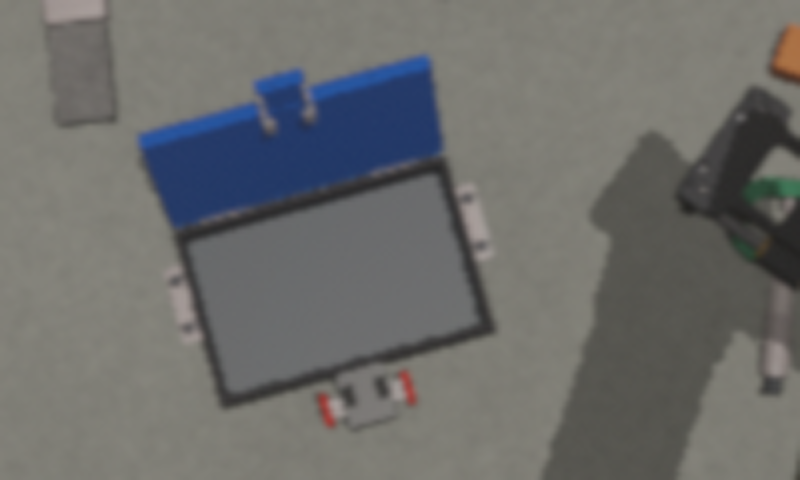

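The grip closed to only 0.097: I lifted before the fingers had closed, so the micrometer stayed on the bench. In the picture it lies at about (770,290) and the case rim's outer corners are at (180,236), (446,160), (494,328) and (222,406). I'll look with the wrist camera from here and grip again.

Run:
```python
from h import *
import cv2
delta((.5169,-.3158),.021)
p=imaging.camera_params("wrist");im=imaging.get_image("wrist")
np.save("w5.npy",p,allow_pickle=True);cv2.imwrite("pics/w5.png",im)
```

```text
grasp now [ 0.5187 -0.316   0.1769] tool shift [ 0.0027 -0.0009  0.1559] spin None tilt [ 0.005 -0.004 -1.   ] q7 1.234 F [-0.1 -0.5 -0.1] t 10.8167 w 0.10283739486937826
```

View pics/w5.png

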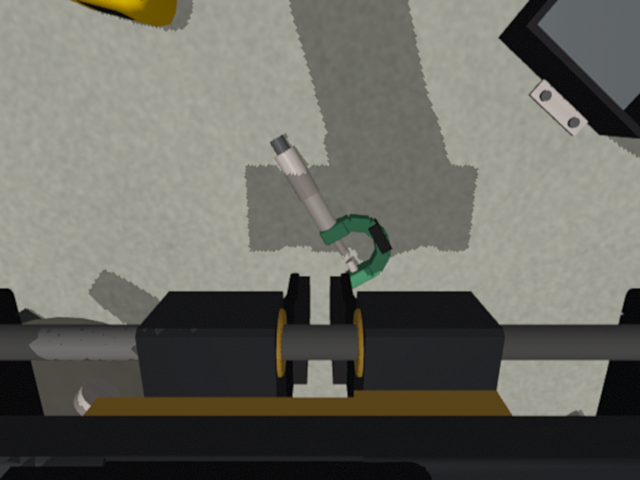

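The micrometer lies flat. Its ratchet end is at (277,139), the sleeve runs from the boundary at about (307,195) to the frame at (326,229), and the far frame tip is at (356,285).

Run:
```python
from h import *
P=np.load("w5.npy",allow_pickle=True).item()
f=lambda u,z:ray(0,u,z,P)
e=f((277,139),.009);a=f((326,229),.012);b=f((307,195),.012);t=f((356,285),.009)
v=(a-e)[:2];v/=np.linalg.norm(v)
s=e[:2]+v*.068
print(e,a,b,t,np.linalg.norm(a-e),"yaw",np.degrees(np.arctan2(v[1],v[0])),"s",s,(a+b)/2)
delta(s,.0215,(-v[1],v[0]))
```

```text
[ 0.45061829 -0.30708404  0.009     ] [ 0.53154335 -0.31857792  0.012     ] [ 0.49943331 -0.31421771  0.012     ] [ 0.58901982 -0.32777174  0.009     ] 0.0817922623661581 yaw -8.083719608603174 s [ 0.51794262 -0.31664619] [ 0.51548833 -0.31639782  0.012     ]
grasp now [ 0.5177 -0.3158  0.175 ] tool shift [-1.000e-04 -4.000e-04  1.535e-01] spin -27.54 tilt [ 0.003 -0.003 -1.   ] q7 1.243 F [-0.1 -0.1 -0.6] t 10.8667 w 0.09786676455292802
```

Call:
{"name": "step_arm", "arguments": {"increments": [{"claw": 0.6,"tx": 0,"ty": 0,"tz": 0.03,"spin": -7},{"claw": 0.6,"tx": 0,"ty": 0,"tz": 0.06,"spin": -14},{"claw": 0.6,"tx": 0,"ty": 0,"tz": 0.085,"spin": -21},{"claw": 0.6,"tx": 0,"ty": 0,"tz": 0.1,"spin": -28},{"claw": 0.6,"tx": 0,"ty": 0,"tz": 0.12,"spin": -30},{"claw": 0.6,"tx": 0,"ty": 0,"tz": 0.14,"spin": -30},{"claw": 0.6,"tx": 0,"ty": 0,"tz": 0.15,"spin": -30},{"claw": 0.5,"tx": 0,"ty": 0,"tz": 0.15,"spin": -30}]}}

```text
time: 11.53
position: [0.5162, -0.3151, 0.1842]
tool_rot: [-0.15, -3.135, -0.003]
ft_force: [0.7, 0.8, -0.1]
grip_width: 0.545
```

Call:
{"name": "step_arm", "arguments": {"increments": [{"claw": 0.35,"tx": 0,"ty": 0,"tz": 0,"spin": 0},{"claw": 0.2,"tx": 0,"ty": 0,"tz": 0,"spin": 0},{"claw": 0.1,"tx": 0,"ty": 0,"tz": 0,"spin": 0},{"claw": 0.1,"tx": 0,"ty": 0,"tz": 0,"spin": 0},{"claw": 0.1,"tx": 0,"ty": 0,"tz": 0,"spin": 0},{"claw": 0.1,"tx": 0,"ty": 0,"tz": 0,"spin": 0},{"claw": 0.1,"tx": 0,"ty": 0,"tz": 0,"spin": 0}], "force": 25}}

```text
time: 12.12
position: [0.5168, -0.3157, 0.1861]
tool_rot: [0.154, 3.138, -0.001]
ft_force: [-0.7, 0.4, 1.6]
grip_width: 0.173
```

Call:
{"name": "step_arm", "arguments": {"increments": [{"claw": 0.1,"tx": 0,"ty": 0,"tz": -0.01,"spin": 0},{"claw": 0.1,"tx": 0,"ty": 0,"tz": -0.03,"spin": 0},{"claw": 0.1,"tx": 0,"ty": 0,"tz": -0.03,"spin": 0}]}}

```text
time: 12.37
position: [0.518, -0.3159, 0.2189]
tool_rot: [0.153, 3.134, -0.004]
ft_force: [1.9, 0.2, -1.5]
grip_width: 0.175
```

Held at 0.175. Plan the transfer.

Run:
```python
from h import *
c=np.array([.519,-.0305]);a=np.radians(16.2);x=np.array([np.cos(a),np.sin(a)])
delta(c-.025*x,.12,x)
```

```text
grasp now [ 0.5187 -0.3164  0.0555] tool shift [ 0.0505  0.2751 -0.0654] spin 68.2 tilt [ 0.004 -0.003 -1.   ] q7 1.65 F [ 1.9  0.2 -1.5] t 12.3667 w 0.17495421322842453
```

Call:
{"name": "step_arm", "arguments": {"increments": [{"claw": 0.1,"tx": 0,"ty": 0,"tz": -0.025,"spin": 5},{"claw": 0.1,"tx": 0,"ty": 0.01,"tz": -0.05,"spin": 10},{"claw": 0.1,"tx": 0.005,"ty": 0.03,"tz": -0.075,"spin": 15},{"claw": 0.1,"tx": 0.01,"ty": 0.06,"tz": -0.085,"spin": 20},{"claw": 0.1,"tx": 0.015,"ty": 0.09,"tz": -0.085,"spin": 26},{"claw": 0.1,"tx": 0.02,"ty": 0.12,"tz": -0.085,"spin": 32},{"claw": 0.1,"tx": 0.025,"ty": 0.145,"tz": -0.085,"spin": 38},{"claw": 0.1,"tx": 0.03,"ty": 0.165,"tz": -0.085,"spin": 44}]}}

```text
time: 13.03
position: [0.5027, -0.1457, 0.3005]
tool_rot: [-1.322, -2.85, 0.0]
ft_force: [-0.1, -0.1, -2.1]
grip_width: 0.173
```

Run:
```python
from h import *
c=np.array([.519,-.0305]);a=np.radians(16.2);x=np.array([np.cos(a),np.sin(a)])
delta(c-.025*x,.12,x)
```

```text
grasp now [ 0.5026 -0.1457  0.137 ] tool shift [0.0875 0.0641 0.017 ] spin 24.02 tilt [-0.  0. -1.] q7 0.782 F [-0.1 -0.1 -2.1] t 13.0333 w 0.17307233337589575
```

Call:
{"name": "step_arm", "arguments": {"increments": [{"claw": 0.1,"tx": 0.015,"ty": 0.011,"tz": 0,"spin": 4},{"claw": 0.1,"tx": 0.032,"ty": 0.023,"tz": 0,"spin": 8},{"claw": 0.1,"tx": 0.05,"ty": 0.036,"tz": 0,"spin": 12},{"claw": 0.1,"tx": 0.066,"ty": 0.048,"tz": 0,"spin": 17},{"claw": 0.1,"tx": 0.08,"ty": 0.059,"tz": 0,"spin": 22},{"claw": 0.1,"tx": 0.088,"ty": 0.064,"tz": 0.006,"spin": 24},{"claw": 0.1,"tx": 0.088,"ty": 0.064,"tz": 0.012,"spin": 24},{"claw": 0.1,"tx": 0.088,"ty": 0.064,"tz": 0.017,"spin": 24}]}}

```text
time: 13.7
position: [0.4944, -0.0398, 0.283]
tool_rot: [1.879, 2.518, -0.002]
ft_force: [-0.7, -0.7, -2.8]
grip_width: 0.176
```

Run:
```python
from h import *
import cv2
c=np.array([.519,-.0305]);a=np.radians(16.2);x=np.array([np.cos(a),np.sin(a)]);y=np.array([-x[1],x[0]])
delta(c-.025*x,.030,x)
p=imaging.camera_params("wrist");im=imaging.get_image("wrist")
np.save("w6.npy",p,allow_pickle=True)
q=imaging.get_image("top")[175:275,255:385]
o=np.zeros((600,640,3),np.uint8);o[:330]=im[:330];q=cv2.resize(q,None,fx=2.7,fy=2.7,interpolation=cv2.INTER_CUBIC);o[330:330+q.shape[0],:q.shape[1]]=q[:270]
cv2.imwrite("pics/w6.png",o)
def proj(w):
    v=p["intrinsics"]@(p["camera_from_world"]@np.r_[w,1])[:3];return (v[:2]/v[2]).round(1)
for n,sx,sy in(("bl",1,1),("fl",-1,1)):
    print(n,"inner",proj(np.r_[c+sx*.0525*x+sy*.085*y,.042]),"outer",proj(np.r_[c+sx*.0575*x+sy*.09*y,.042]))
```

```text
grasp now [ 0.4944 -0.04    0.1195] tool shift [0.0023 0.0014 0.0895] spin 0.34 tilt [-0.001 -0.001 -1.   ] q7 0.189 F [-0.7 -0.7 -2.8] t 13.7 w 0.17594949222189224
bl inner [468.1 100.8] outer [478.5  91. ]
fl inner [272.5  99.4] outer [262.8  89.4]
```

View pics/w6.png

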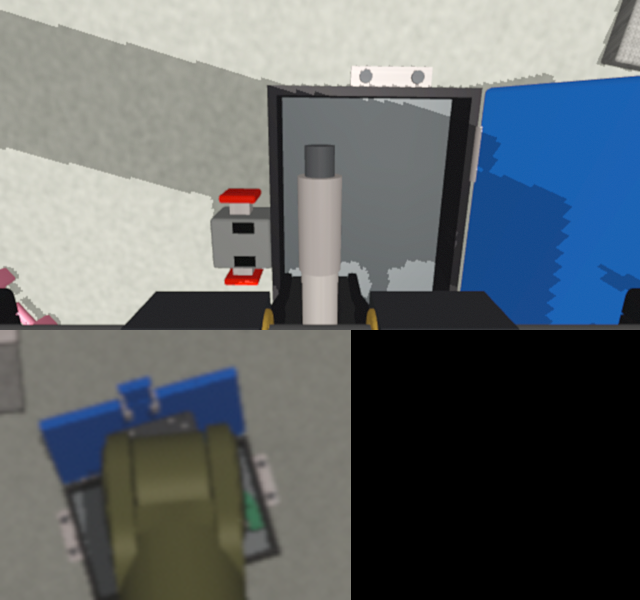

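In the wrist view the front-left inner rim corner is at (277,96) and the back-left at (472,97), about 5 px right of and 3 px above the prediction. That shifts the case +2.5 mm in x and +1.3 mm in y. The micrometer hangs straight, and the lid is clear of the hand. Descending in two parts.

Call:
{"name": "step_arm", "arguments": {"increments": [{"claw": 0.1,"tx": 0.0036,"ty": 0.0035,"tz": 0,"spin": 0.3},{"claw": 0.1,"tx": 0.0036,"ty": 0.0035,"tz": 0.015,"spin": 0.3},{"claw": 0.1,"tx": 0.0036,"ty": 0.0035,"tz": 0.03,"spin": 0.3},{"claw": 0.1,"tx": 0.0036,"ty": 0.0035,"tz": 0.045,"spin": 0.3},{"claw": 0.1,"tx": 0.0036,"ty": 0.0035,"tz": 0.058,"spin": 0.3},{"claw": 0.1,"tx": 0.0036,"ty": 0.0035,"tz": 0.068,"spin": 0.3},{"claw": 0.1,"tx": 0.0036,"ty": 0.0035,"tz": 0.072,"spin": 0.3},{"claw": 0.1,"tx": 0.0036,"ty": 0.0035,"tz": 0.072,"spin": 0.3}]}}

```text
time: 14.47
position: [0.4969, -0.0357, 0.2108]
tool_rot: [-1.888, -2.509, 0.001]
ft_force: [-0.6, 0.4, -2.1]
grip_width: 0.171
```

Call:
{"name": "step_arm", "arguments": {"increments": [{"claw": 0.1,"tx": 0,"ty": 0,"tz": 0.004,"spin": 0},{"claw": 0.1,"tx": 0,"ty": 0,"tz": 0.008,"spin": 0},{"claw": 0.1,"tx": 0,"ty": 0,"tz": 0.012,"spin": 0},{"claw": 0.1,"tx": 0,"ty": 0,"tz": 0.015,"spin": 0},{"claw": 0.1,"tx": 0,"ty": 0,"tz": 0.017,"spin": 0},{"claw": 0.1,"tx": 0,"ty": 0,"tz": 0.017,"spin": 0}]}}

```text
time: 14.97
position: [0.4971, -0.0356, 0.1945]
tool_rot: [-1.889, -2.51, 0.0]
ft_force: [-0.5, -0.5, -1.9]
grip_width: 0.177
```

Run:
```python
from h import *
delta((.4970,-.0357),.030,(.96,.279))
```

```text
grasp now [ 0.497  -0.0356  0.031 ] tool shift [-0.0001 -0.      0.001 ] spin -0.11 tilt [-0. -0. -1.] q7 0.053 F [-0.5 -0.5 -1.9] t 14.9667 w 0.17728707362047574
```

Call:
{"name": "step_arm", "arguments": {"increments": [{"claw": 0.1,"tx": 0,"ty": 0,"tz": 0.001,"spin": 0},{"claw": 0.1,"tx": 0,"ty": 0,"tz": 0.0015,"spin": 0},{"claw": 0.18,"tx": 0,"ty": 0,"tz": 0.0015,"spin": 0},{"claw": 0.22,"tx": 0,"ty": 0,"tz": 0.0015,"spin": 0},{"claw": 0.24,"tx": 0,"ty": 0,"tz": 0.0015,"spin": 0},{"claw": 0.24,"tx": 0,"ty": 0,"tz": 0.0015,"spin": 0},{"claw": 0.24,"tx": 0,"ty": 0,"tz": 0.0015,"spin": 0},{"claw": 0.24,"tx": 0,"ty": 0,"tz": 0.0015,"spin": 0}]}}

```text
time: 15.63
position: [0.4972, -0.0356, 0.1933]
tool_rot: [1.889, 2.51, 0.0]
ft_force: [-0.8, -0.5, -0.0]
grip_width: 0.238
```

Call:
{"name": "step_arm", "arguments": {"increments": [{"claw": 0.24,"tx": 0,"ty": 0,"tz": -0.005,"spin": 0},{"claw": 0.24,"tx": 0,"ty": 0,"tz": -0.015,"spin": 0},{"claw": 0.24,"tx": 0,"ty": 0,"tz": -0.03,"spin": 0},{"claw": 0.24,"tx": 0,"ty": 0,"tz": -0.05,"spin": 0},{"claw": 0.24,"tx": 0,"ty": 0,"tz": -0.08,"spin": 0},{"claw": 0.24,"tx": 0,"ty": 0,"tz": -0.11,"spin": 0},{"claw": 0.24,"tx": 0,"ty": 0,"tz": -0.14,"spin": 0},{"claw": 0.24,"tx": 0,"ty": 0,"tz": -0.16,"spin": 0}]}}

```text
time: 16.3
position: [0.4977, -0.0348, 0.357]
tool_rot: [1.885, 2.508, 0.002]
ft_force: [0.9, -0.6, -0.3]
grip_width: 0.24
```

Run:
```python
from h import *
import cv2
c=np.array([.521,-.0286]);a=np.radians(16.2);x=np.array([np.cos(a),np.sin(a)])
delta(c,.2,x)
im=imaging.get_image("wrist")
cv2.imwrite("pics/w7.png",im)
```

```text
grasp now [ 0.4983 -0.035   0.1935] tool shift [-0.0001  0.0236 -0.0064] spin -0.06 tilt [ 0.004 -0.001 -1.   ] q7 0.242 F [ 0.9 -0.6 -0.3] t 16.3 w 0.23950527109364045
```

View pics/w7.png

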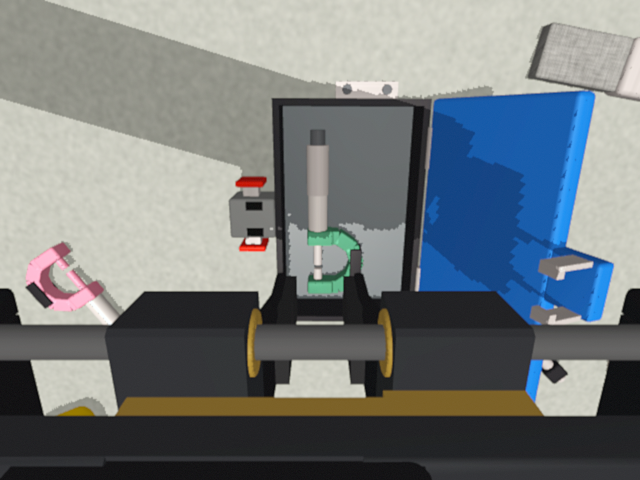

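The micrometer lies flat in the case at (318,130)-(318,290), and nothing stands proud. Next I close the fingers, go over and behind the lid, and swing it shut.

Call:
{"name": "step_arm", "arguments": {"increments": [{"claw": 0.1,"tx": 0,"ty": 0,"tz": -0.025,"spin": 0},{"claw": 0,"tx": 0,"ty": 0.005,"tz": -0.04,"spin": 0},{"claw": 0,"tx": 0,"ty": 0.03,"tz": -0.045,"spin": 0},{"claw": 0,"tx": 0,"ty": 0.06,"tz": -0.045,"spin": 0},{"claw": 0,"tx": 0,"ty": 0.095,"tz": -0.045,"spin": 0},{"claw": 0,"tx": 0,"ty": 0.13,"tz": -0.045,"spin": 0},{"claw": 0,"tx": 0,"ty": 0.16,"tz": -0.045,"spin": 0},{"claw": 0,"tx": 0,"ty": 0.18,"tz": -0.045,"spin": 0}]}}

```text
time: 17.02
position: [0.6722, 0.0151, 0.3979]
tool_rot: [-1.888, -2.51, -0.002]
ft_force: [-0.3, -0.6, -0.2]
grip_width: 0.003
```

Call:
{"name": "step_arm", "arguments": {"increments": [{"claw": 0,"tx": 0,"ty": 0,"tz": 0,"spin": 0},{"claw": 0,"tx": 0,"ty": 0,"tz": 0.02,"spin": 0},{"claw": 0,"tx": 0,"ty": 0,"tz": 0.045,"spin": 0},{"claw": 0,"tx": 0,"ty": 0,"tz": 0.07,"spin": 0},{"claw": 0,"tx": 0,"ty": 0,"tz": 0.085,"spin": 0},{"claw": 0,"tx": 0,"ty": 0,"tz": 0.085,"spin": 0}]}}

```text
time: 17.52
position: [0.6685, 0.0134, 0.3099]
tool_rot: [-1.886, -2.507, 0.007]
ft_force: [-0.2, -0.9, -0.4]
grip_width: 0.003
```

Run:
```python
from h import *
c=np.array([.521,-.0286]);a=np.radians(16.2);x=np.array([np.cos(a),np.sin(a)])
delta(c,.15,x)
```

```text
grasp now [0.6674 0.0132 0.1464] tool shift [ 0.0004 -0.1523 -0.0027] spin -0.12 tilt [-0.006 -0.001 -1.   ] q7 -0.067 F [-0.2 -0.9 -0.4] t 17.5167 w 0.0028632388943051856
```

Call:
{"name": "step_arm", "arguments": {"increments": [{"claw": 0,"tx": 0,"ty": -0.015,"tz": 0,"spin": 0},{"claw": 0,"tx": 0,"ty": -0.03,"tz": 0,"spin": 0},{"claw": 0,"tx": 0,"ty": -0.042,"tz": 0,"spin": 0},{"claw": 0,"tx": 0,"ty": -0.054,"tz": 0.001,"spin": 0},{"claw": 0,"tx": 0,"ty": -0.067,"tz": 0.002,"spin": 0},{"claw": 0,"tx": 0,"ty": -0.08,"tz": 0.003,"spin": 0},{"claw": 0,"tx": 0,"ty": -0.095,"tz": 0.005,"spin": 0},{"claw": 0,"tx": 0,"ty": -0.112,"tz": 0.008,"spin": 0}]}}

```text
time: 18.18
position: [0.5639, -0.0159, 0.3088]
tool_rot: [1.884, 2.506, 0.009]
ft_force: [3.3, 1.1, 2.6]
grip_width: 0.006
```

Run:
```python
from h import *
import cv2
c=np.array([.521,-.0286]);a=np.radians(16.2);x=np.array([np.cos(a),np.sin(a)])
delta(c,.15,x)
im=imaging.get_image("scene")
cv2.imwrite("pics/s7.png",cv2.resize(im[130:290,220:400],None,fx=3,fy=3,interpolation=cv2.INTER_CUBIC))
```

```text
grasp now [ 0.5653 -0.0159  0.1453] tool shift [ 0.0001 -0.046  -0.0051] spin -0.08 tilt [ 0.009  0.    -1.   ] q7 0.038 F [3.3 1.1 2.6] t 18.1833 w 0.0061297349930825515
```

View pics/s7.png

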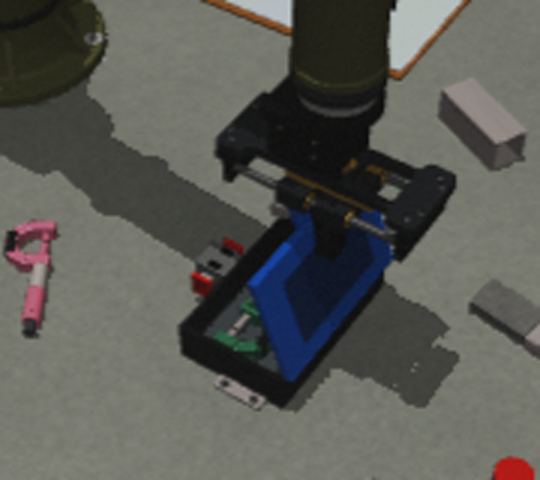

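The scene view shows the fingers holding the lid at about 60° and swinging it forwards. Continue along the arc.

Call:
{"name": "step_arm", "arguments": {"increments": [{"claw": 0,"tx": 0,"ty": -0.01,"tz": 0.006,"spin": 0},{"claw": 0,"tx": 0,"ty": -0.02,"tz": 0.012,"spin": 0},{"claw": 0,"tx": 0,"ty": -0.03,"tz": 0.018,"spin": 0},{"claw": 0,"tx": 0,"ty": -0.04,"tz": 0.0255,"spin": 0},{"claw": 0,"tx": 0,"ty": -0.051,"tz": 0.034,"spin": 0},{"claw": 0,"tx": 0,"ty": -0.061,"tz": 0.0435,"spin": 0},{"claw": 0,"tx": 0,"ty": -0.067,"tz": 0.052,"spin": 0},{"claw": 0,"tx": 0,"ty": -0.071,"tz": 0.057,"spin": 0}]}}

```text
time: 18.9
position: [0.4947, -0.0364, 0.249]
tool_rot: [1.887, 2.508, 0.001]
ft_force: [1.5, 0.4, 2.9]
grip_width: 0.007
```

Call:
{"name": "step_arm", "arguments": {"increments": [{"claw": 0,"tx": 0,"ty": -0.002,"tz": 0.003,"spin": 0},{"claw": 0,"tx": 0,"ty": -0.003,"tz": 0.006,"spin": 0},{"claw": 0,"tx": 0,"ty": -0.003,"tz": 0.008,"spin": 0},{"claw": 0,"tx": 0,"ty": -0.003,"tz": 0.008,"spin": 0}]}}

```text
time: 19.23
position: [0.4925, -0.037, 0.242]
tool_rot: [1.887, 2.509, -0.0]
ft_force: [-0.9, 0.2, 10.1]
grip_width: 0.005
```

Run:
```python
from h import *
c=np.array([.521,-.0286]);a=np.radians(16.2);x=np.array([np.cos(a),np.sin(a)])
delta(c,.072,x)
```

```text
grasp now [ 0.4927 -0.0372  0.0785] tool shift [0.0004 0.0296 0.0065] spin -0.1 tilt [ 0.001 -0.001 -1.   ] q7 0.105 F [-0.9  0.2 10.1] t 19.2333 w 0.0048649954951476716
```

Resistance is now 10 N. Press on down in small steps.

Call:
{"name": "step_arm", "arguments": {"increments": [{"claw": 0,"tx": 0,"ty": 0,"tz": 0.002,"spin": 0},{"claw": 0,"tx": 0,"ty": 0,"tz": 0.004,"spin": 0},{"claw": 0,"tx": 0,"ty": 0,"tz": 0.005,"spin": 0},{"claw": 0,"tx": 0,"ty": 0,"tz": 0.006,"spin": 0},{"claw": 0,"tx": 0,"ty": 0,"tz": 0.006,"spin": 0}]}}

```text
time: 19.65
position: [0.4917, -0.0373, 0.2349]
tool_rot: [1.889, 2.51, -0.001]
ft_force: [-0.5, -0.6, 11.0]
grip_width: 0.006
```

Call:
{"name": "step_arm", "arguments": {"increments": [{"claw": 0,"tx": 0,"ty": 0,"tz": 0.0005,"spin": 0},{"claw": 0,"tx": 0,"ty": 0,"tz": 0.001,"spin": 0},{"claw": 0,"tx": 0,"ty": 0,"tz": 0.001,"spin": 0}]}}

```text
time: 19.9
position: [0.4917, -0.0372, 0.2343]
tool_rot: [1.889, 2.51, -0.002]
ft_force: [-3.1, -0.4, 13.4]
grip_width: 0.005
```

Call:
{"name": "step_arm", "arguments": {"increments": [{"claw": 0,"tx": 0,"ty": 0,"tz": 0.001,"spin": 0},{"claw": 0,"tx": 0,"ty": 0,"tz": 0.001,"spin": 0},{"claw": 0,"tx": 0,"ty": 0,"tz": 0.001,"spin": 0}]}}

```text
time: 20.15
position: [0.4918, -0.0371, 0.2338]
tool_rot: [1.889, 2.51, -0.003]
ft_force: [-4.2, -0.9, 17.8]
grip_width: 0.005
```

Call:
{"name": "step_arm", "arguments": {"increments": [{"claw": 0,"tx": 0,"ty": 0,"tz": 0.001,"spin": 0},{"claw": 0,"tx": 0,"ty": 0,"tz": 0.001,"spin": 0},{"claw": 0,"tx": 0,"ty": 0,"tz": 0.001,"spin": 0}]}}

```text
time: 20.4
position: [0.4918, -0.0371, 0.2332]
tool_rot: [1.889, 2.51, -0.004]
ft_force: [-6.4, -1.0, 21.4]
grip_width: 0.002
```

Call:
{"name": "step_arm", "arguments": {"increments": [{"claw": 0,"tx": 0,"ty": 0,"tz": 0.001,"spin": 0},{"claw": 0,"tx": 0,"ty": 0,"tz": 0.002,"spin": 0},{"claw": 0,"tx": 0,"ty": 0,"tz": 0.002,"spin": 0},{"claw": 0,"tx": 0,"ty": 0,"tz": 0.002,"spin": 0}]}}

```text
time: 20.73
position: [0.4919, -0.037, 0.2319]
tool_rot: [-1.889, -2.51, 0.005]
ft_force: [-9.2, 0.8, 29.2]
grip_width: 0.003
```

Call:
{"name": "step_arm", "arguments": {"increments": [{"claw": 0,"tx": 0,"ty": 0,"tz": -0.006,"spin": 0},{"claw": 0,"tx": 0,"ty": 0,"tz": -0.012,"spin": 0},{"claw": 0,"tx": 0,"ty": 0,"tz": -0.018,"spin": 0},{"claw": 0,"tx": 0,"ty": 0,"tz": -0.018,"spin": 0},{"claw": 0,"tx": 0,"ty": 0,"tz": -0.018,"spin": 0}]}}

```text
time: 21.15
position: [0.491, -0.0373, 0.2469]
tool_rot: [-1.889, -2.51, 0.001]
ft_force: [0.4, -0.4, 0.2]
grip_width: 0.002
```

There is no force after lifting 15 mm, so the lid isn't following up. Rise clear and look.

Call:
{"name": "step_arm", "arguments": {"increments": [{"claw": 0,"tx": 0,"ty": 0,"tz": -0.03,"spin": 0},{"claw": 0,"tx": 0,"ty": 0,"tz": -0.06,"spin": 0},{"claw": 0,"tx": 0,"ty": 0,"tz": -0.1,"spin": 0},{"claw": 0,"tx": -0.03,"ty": 0,"tz": -0.13,"spin": 0},{"claw": 0,"tx": -0.06,"ty": 0,"tz": -0.14,"spin": 0},{"claw": 0,"tx": -0.1,"ty": 0,"tz": -0.14,"spin": 0},{"claw": 0,"tx": -0.13,"ty": 0,"tz": -0.14,"spin": 0},{"claw": 0,"tx": -0.15,"ty": 0,"tz": -0.14,"spin": 0}]}}

```text
time: 21.82
position: [0.5327, -0.1858, 0.3863]
tool_rot: [-1.894, -2.506, 0.002]
ft_force: [-0.6, -0.6, -0.4]
grip_width: 0.007
```

Call:
{"name": "step_arm", "arguments": {"increments": [{"claw": 0,"tx": 0,"ty": 0,"tz": 0,"spin": 0},{"claw": 0,"tx": 0,"ty": 0,"tz": 0,"spin": 0},{"claw": 0,"tx": 0,"ty": 0,"tz": 0,"spin": 0},{"claw": 0,"tx": 0,"ty": 0,"tz": 0,"spin": 0},{"claw": 0,"tx": 0,"ty": 0,"tz": 0,"spin": 0},{"claw": 0,"tx": 0,"ty": 0,"tz": 0,"spin": 0}]}}

```text
time: 22.32
position: [0.5329, -0.1802, 0.3874]
tool_rot: [1.886, 2.512, -0.001]
ft_force: [0.9, -0.3, 0.8]
grip_width: 0.006
```

Run:
```python
from h import *
import cv2
a=imaging.get_image("wrist")[:320];b=imaging.get_image("scene")[150:290,220:460]
o=np.zeros((600,640,3),np.uint8);o[:320]=a;o[320:600,:480]=cv2.resize(b,None,fx=2,fy=2,interpolation=cv2.INTER_CUBIC)
cv2.imwrite("pics/end.png",o);print(get_state()["time"])
```

```text
22.4167
```

View pics/end.png

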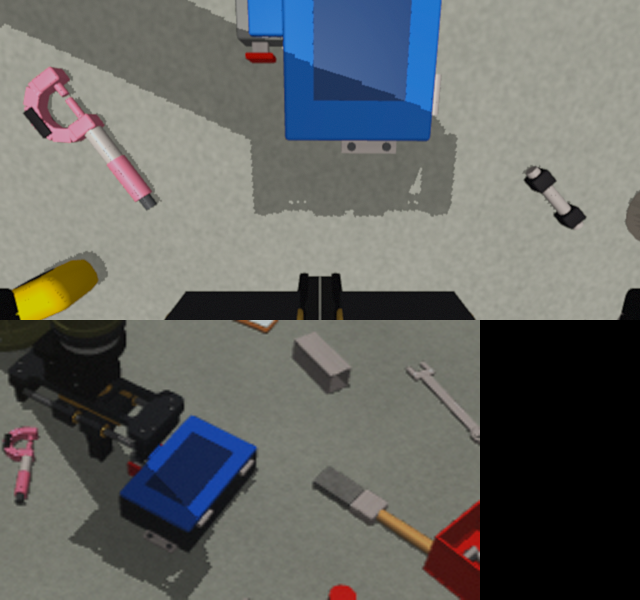

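The lid is flat and shut over a second after release, the visible red button at (261,57) is out, and the bystanders in view look undisturbed.

```bash
python3 -c "
from bench import workorder
print(workorder.close_job())"
```

```text
the job is handed in; nothing more can be done
None
```

The micrometer is in the case with the lid latched, and I handed the job in at about 22.4 s; no verdict was reported.

**What I did:**
- I squeezed both latch buttons fully in (42 mm over both faces), and the lid sprang open.
- I turned the micrometer 50° on the bench and regripped it half a turn round, because joint 7 would otherwise have run out of range.
- I laid it flat on the case floor. I then swung the lid over from behind and pressed it down with up to 29 N.

**Last checks:**
- **Lid:** the force dropped to zero after I lifted off, and the lid stayed flat and shut more than a second later.
- **Buttons:** the one visible in the wrist view was back out. The other was not clearly visible at the end.
- **Micrometer:** it lay flat in the case, with nothing standing proud, in the last view before closing.
- **Bystanders:** the ones in view looked undisturbed. I did not measure their positions.

**What went wrong or disagreed:**
- The first regrip lifted before the fingers had closed. The micrometer stayed on the bench, so I gripped it again.
- The top and wrist cameras disagreed by about 3 mm on where the case was; I went by the wrist camera.
- I viewed 12 pictures, two over the budget of 10.

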